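Short out the amplifier's high-voltage socket

ROBOT

A 6-joint arm with a two-finger parallel gripper is mounted at the origin on the work surface. World frame = base frame: x ahead of the robot, y to its left, z up, the work surface at z = 0. Lengths are in mm, angles in rad, forces in N, time in s.
With the tool pointing down it reaches from about 350 to 875 mm from the base axis. Payload 4.2 kg.
Tool frame: the origin (TCP) lies at the very end of the fingers, on their centre line; the grasp point (between the pads) lies 19 mm behind it; z points along the fingers, y is the line along which they close (so a half turn about z gives the same grasp; the last joint's range is limited). The gripper opens to 85 mm and grips with 20 to 120 N. Pads are 22 mm wide; open, the fingers measure 114 mm over their backs; the gripper's body (76 mm by 85 mm) begins 54 mm behind the grasp point. The pads swing forward as they close: fully open they stand 13 mm farther back than shut.
Start: joints at [1.502, 0.385, 0.008, 0, -1.194, -0.259], TCP at [201.193, 591.71, 231.312] pointing down, gripper open.
Joint ranges: [-3.14, 3.14], [-1.21, 2.06], [-1.07, 1.41], [-3.16, 2.05], [-2.99, -0.16], [-3.1, 3.1]. Speed limits (rad/s): [2.79, 2.79, 3.14, 3.14, 3.14, 3.14].

INTERFACE

Orientations are given as a unit quaternion [x, y, z, w].
In Python, from bench import arm gives the robot as it stands. The module is installed in compiled form; this text tells all that it offers.
- The arm moves only by the tool drive_tool, never from a script. Its argument "targets" is a list of rows, each a list of 5 numbers: the closure, from -1 (fully open) to 1 (shut), then the shift along the tool's x, y, z in mm, then the turn about the tool's z in degrees. In form: [[grip, tx, ty, tz, roll], ...]. A call has 1 to 12 rows; each row is the pose to reach, as a shift and turn from the pose commanded when the call began, along the tool's axes at that moment; what a row does not reach only later rows make up. A row lasts 1/10 s, in which the tool goes at most 50 mm and 8.59 degrees, less where a joint would pass 70% of its speed; a pose out of reach is approached as far as the arm can. A call with a gripper value outside its range is refused whole. The fingers move at their own pace and stop on an object; the grip force is fixed at half the most. Time passes only in rows, so rows that repeat a pose let the fingers close. It gives the time, the measured TCP pose, the force, the opening and the grip force at its end, in the units of the state.
- arm.read_state(): the state, without advancing time (a new reading comes with each control period).
- arm.get_image(name): name is "scene" or "top"; returns the picture (480x640x3 uint8, blue, green, red); there is no depth.
- arm.camera_params(name): a dict with "fov_y" (degrees; the focal length in pixels is half the picture's height over the tangent of half this angle, whatever the lens; pixels are square), "cx", "cy" (the principal point, pixels), "D" ([k1, k2, p1, p2, k3] as OpenCV has them; the pictures are not rectified), "rvec" (rotation vector, rad) and "tvec" (3), from world to camera coordinates, as OpenCV has them. Camera axes: x right, y down, z forward; pixel columns grow to the right and rows downward; lengths in mm; the calibration is good to about 2 mm. A picture is of the moment at which its call begins. camera_params takes no time and is no camera call.
- arm.job_done(): hands the job in; it is judged then, once.
The state is a dict: "clock": time; "joints": joint angles; "joint_vel": joint speeds; "joint_efforts": joint torques, N m; "position": TCP position; "ee_rot": TCP orientation; "contact_force": force on the tool from outside, world axes, zero at the start; "wrist_torque": the same for the moment, N m; "gripper_width": finger opening in mm; "grasp_force": force on a finger pad.
Only numpy, scipy, OpenCV 4.12 (cv2) and the standard library are available. Lean on these libraries where they do the work, as an engineer would, in place of code of your own. Each camera call takes 0.05 s, during which the arm holds its last target. There are 200 camera calls.

TASK

Make the amplifier safe to work on: push the steel shutter on its sloping panel all the way along its slide, to the left as you face the panel, until the spring detent clicks and holds it, so that the socket under it is uncovered. Then take the shorting plug (the one with the round grip) from the wooden rack, push it into that socket until its collar sits flat on the panel, and let go. Leave the other plug and everything lying on the bench where it is.

Things in the scene. Friction and masses are not known exactly. Their poses are not given: they have to be found in the camera images.
- amplifier: Fixed aluminium amplifier cabinet, 230 deep, 240 wide, 155 high, on the bench, its sloping panel turned to the robot's right (-y of the world), more or less, rising away from there. Origin: centre of its underside; x = from the panel side to the back, y = left as one faces the panel (roughly towards the robot), z up. Place and yaw vary.
- panel: The amplifier's sloping panel: 200 up the slope x 240 wide, 30 degrees from level. Origin: centre of its underside. x = up the slope, y = left as one faces it, z = outward normal, leaning 30 degrees from vertical; outer face at z = 30. On it: bar handles at y = +-108, 28 high, two flat meters (5 high) near the upper edge, two knobs (17 high) and three switches near the lower edge.
- socket (a point): Centre of the mouth of the socket hole, on the panel's outer face at panel x = 20, y = -20; axes are the panel's. Hole 12 in diameter, 27 deep, square to the panel, with a 3 mm lead-in chamfer. At the start it is hidden under the steel shutter.
- shutter (a joint): Travel (m) of the dark steel shutter along the panel's +y (left): 0 shut over the socket, 0.050 fully open at its stop. Plate 43 x 52, top face 4 above the panel, between guide rails 5 high. About 1 N of friction, then from 0.034 a hidden spring detent resists with up to 8 N; past its crest at 0.043 the shutter snaps by itself to 0.050 and is held there. Starts at 0 to 0.012.
- tab (a point): Centre of the top edge of the upright push tab of the shutter, 28 above the panel face; axes are the panel's. The tab is a steel plate 6 thick (along panel y), 30 wide (along panel x) and 24 tall, standing on the shutter near its left end; it moves with the shutter. With the shutter shut it is 21 to the left (+y) of the socket.
- plug: The shorting plug, loose, about 90 g: brass pin at the bottom 9 in diameter and 24 long with a 4 mm tapered tip, a round collar 32 in diameter and 5 thick above it, and a round black grip 24 in diameter and 45 tall on top (overall 74). Origin: the tip of the pin; z = along the plug towards the grip. It stands upright in the rack; collar resting on the rack's top.
- shoulder (a point): Centre of the underside of the shorting plug's collar, 24 above the tip of its pin; axes are the plug's. When fully plugged in, it coincides with the socket point.
- other_plug: The other plug in the rack, to be left alone: same pin, but a small collar (24 in diameter, 4 thick) and a flat paddle grip 10 x 40 (x, y) and 26 tall. Origin: tip of its pin; z up.
- rack: Fixed dark wooden rack block, 55 (x) x 150 (y) x 40 high, with two holes 80 apart along its y (at y = +-40) in which the two plugs stand upright, in either order. The holes are 13 in diameter and 30 deep. Origin: centre of its underside.
- toroid: Toroidal transformer lying flat, ring 100 in diameter, 40 high. Bystander. Origin: centre of its underside.
- spool: Solder spool standing on its end, 56 in diameter, 40 high. Bystander. Origin: centre of its underside.
- meter: Hand multimeter lying on its back, 150 x 75 x 32. Bystander. Origin: centre of its underside.
- jar: Screw jar, 60 in diameter, 75 high. Bystander. Origin: centre of its underside.
- driver: Screwdriver lying on the bench, about 200 long, along its x. Bystander.
- capacitor: Upright can capacitor, 50 in diameter, 80 high. Bystander. Origin: centre of its underside.
- core: Small ring core lying flat, 44 in diameter, 14 high. Bystander. Origin: centre of its underside.
There are look-alikes about, which are no part of the job. Leave any pink look-alike of the plug alone.

How it is judged (in metres and radians):
On the way, in this order (a step that is already met when the one before it is completed fails the run):
1. the shutter is pushed to the left of the panel until the detent holds it fully open (value of joint shutter above 0.047 m), for 0.2 s.
2. the shorting plug's pin is in the socket up to the collar (z of shoulder in the frame of socket below 0.004 m and distance between shoulder and socket below 0.006 m and angle between the z axis of plug and the z axis of panel, either way round below 0.12 rad), for 0.2 s.
At the end, for the whole second after the job is handed in: The shutter is held fully open by its detent (travel over 47 of 50 mm), and the shorting plug is at rest in the socket, released, its collar within 3 mm of flush with the panel, within 5 mm of the socket and square to the panel within 0.1 rad (value of joint shutter above 0.047 m and z of shoulder in the frame of socket below 0.003 m and distance between shoulder and socket below 0.005 m and angle between the z axis of plug and the z axis of panel, either way round below 0.1 rad and linear speed of plug below 0.02 m/s); the robot touches nothing.
It fails at once if the other plug is shifted by more than 20 mm (distance of other_plug from where it was at the start of the episode above 0.02 m).
It fails at once if something lying on the bench is shifted by more than 30 mm (distance of any of toroid, spool, meter, jar, driver, capacitor, core from where it was at the start of the episode above 0.03 m).
It also fails if it takes over 58 s, if anything falls off the work surface, if the arm or the gripper's body presses on something with over 40 N, if the wrist force passes 120 N, or if a joint passes its speed limit or range.

## Working session

There is one attempt and no reset: what is moved stays moved. The work goes in short steps, Python scripts to look and compute and a tool call to move; the robot and the scene stay as the last step left them, time stands still between calls to the robot, and variables do not carry over. Pictures are saved under pics/ and viewed, at most 10 in all, crops included, and the job is handed in when it is done.

Besides the shell and the picture viewer there is one more tool, called after "Request:" as name([rows], argument=value, ...), one row to a line, values as JSON. drive_tool: Moves the arm, as the interface text tells. Its arguments: {"type":"object","properties":{"targets":{"type":"array","items":{"type":"array","items":{"type":"number"}}}},"required":["targets"]}

```bash
mkdir -p pics
python3 - <<'E'
from bench import arm
import cv2
for n in("scene","top"):
    cv2.imwrite(f"pics/{n}0.png",arm.get_image(n)); print(n,arm.camera_params(n))
s=arm.read_state(); print(s)
E
```

```text
scene {'fov_y': 47.30490228518102, 'cx': 323.69595066338115, 'cy': 243.7279422608711, 'D': array([0.00120753, 0.        , 0.        , 0.        , 0.        ]), 'rvec': array([ 2.30316261,  0.82095545, -0.30688672]), 'tvec': array([-413.13085301, -186.17198299, 1597.03400799])}
top {'fov_y': 48.92646672418054, 'cx': 320.22720223278657, 'cy': 232.64439469983603, 'D': array([-0.13124178,  0.        ,  0.        ,  0.        ,  0.        ]), 'rvec': array([ 2.1901132 , -2.18897985,  0.09766292]), 'tvec': array([ -20.3438893 ,  543.41643617, 1306.59106866])}
{'clock': 0.1, 'joints': array([ 1.50161598e+00,  3.85468260e-01,  6.80309625e-03, -4.12006581e-04,
       -1.19401095e+00, -2.58625699e-01]), 'joint_vel': array([-2.15096813e-04, -8.11075761e-04,  4.35342390e-03,  1.25375760e-03,
        6.82703530e-04,  6.26016560e-05]), 'joint_efforts': array([-5.72627941e-04, -3.93325317e+01,  1.88927150e+01,  4.19795930e+00,
       -2.64568771e-03,  6.35161385e-06]), 'position': array([201.03717058, 591.25132953, 230.35716255]), 'ee_rot': array([ 9.86585089e-01, -1.63245035e-01, -1.01726887e-04,  9.53789223e-04]), 'contact_force': array([-0.03440506, -0.83930961,  0.15822801]), 'wrist_torque': array([ 0.02789021, -0.03926715,  0.02981049]), 'grasp_force': 0.0, 'gripper_width': 85.2703840024068}
```

View pics/scene0.png

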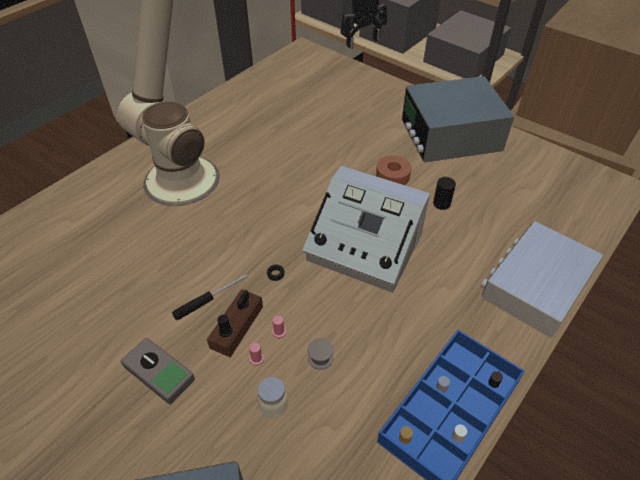

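View pics/top0.png

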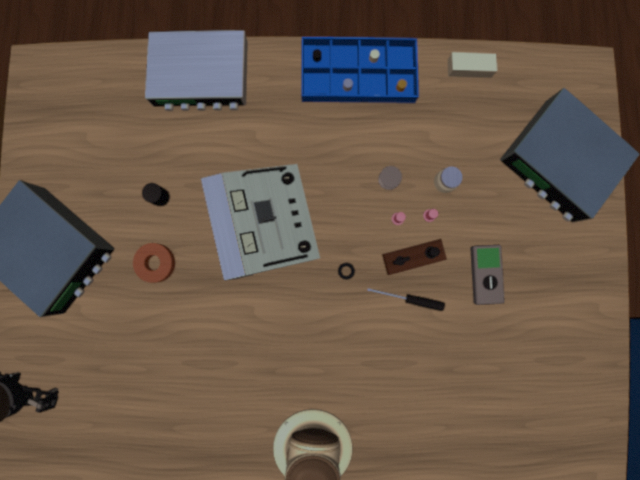

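The scene view shows the amplifier panel near (365,225) with the dark shutter at (371,222), and the rack near (236,322). The round plug is at (224,325) and the paddle plug at (243,299). In the top view the shutter is at (264,211), the round plug at (432,251) and the paddle plug at (402,260). Next I'll enlarge these areas.

Run:
```python
import cv2,numpy as np
s=cv2.imread("pics/scene0.png");t=cv2.imread("pics/top0.png")
def c(im,x,y,w,h,k): return cv2.resize(im[y:y+h,x:x+w],None,fx=k,fy=k,interpolation=cv2.INTER_CUBIC)
cv2.imwrite("pics/a.png",np.hstack([c(s,300,165,133,120,3),c(t,196,158,133,120,3)]).repeat(1,0))
a=np.hstack([c(s,300,165,133,125,3),c(t,196,158,133,125,3)])
b=np.hstack([c(s,200,280,66,37,6)[:0],]) if 0 else None
r=np.hstack([c(s,200,283,80,75,5)[:375,:400],c(t,378,225,80,75,5)])
cv2.imwrite("pics/a.png",a);cv2.imwrite("pics/r.png",r)
```

```text
(no output)
```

View pics/a.png

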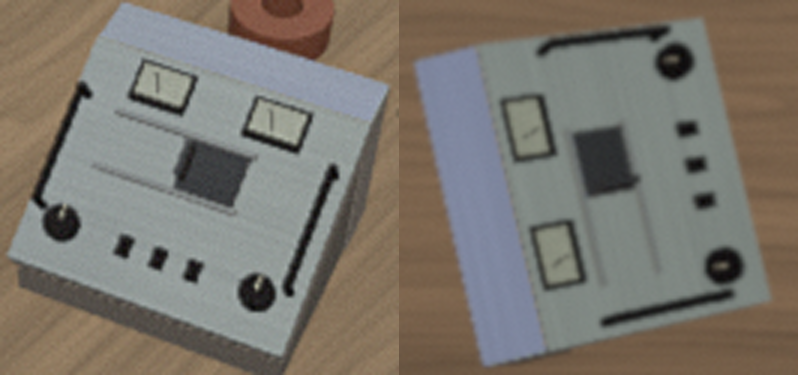

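View pics/r.png

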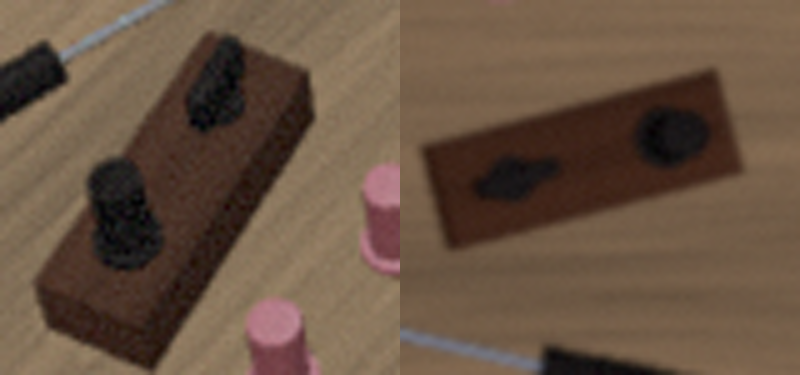

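```bash
cat > h.py <<'E'
import numpy as np,cv2
from scipy.optimize import least_squares
from bench import arm
P={}
for n in("scene","top"):
    c=arm.camera_params(n);f=240/np.tan(np.radians(c["fov_y"]/2))
    P[n]=(np.array([[f,0,c["cx"]],[0,f,c["cy"]],[0,0,1.]]),np.array(c["D"]),np.array(c["rvec"]),np.array(c["tvec"]))
def proj(n,X):
    K,D,r,t=P[n];return cv2.projectPoints(np.atleast_2d(np.array(X,float)),r,t,K,D)[0][:,0]
def tri(us,ut):
    f=lambda X:np.r_[proj("scene",X)[0]-us,proj("top",X)[0]-ut]
    s=least_squares(f,[500,0,50],x_scale=100);return s.x,s.fun
def onz(n,u,z):
    f=lambda X:proj(n,[X[0],X[1],z])[0]-u
    return least_squares(f,[500,0],x_scale=100).x
def Rp(yaw): # panel axes as columns; yaw = direction of amplifier x
    c,s=np.cos(yaw),np.sin(yaw);a=np.radians(30)
    X=np.array([c*np.cos(a),s*np.cos(a),np.sin(a)]);Y=np.array([-s,c,0]);return np.c_[X,Y,np.cross(X,Y)]
def crop(uv,x0,y0,k,du=0): uv=np.array(uv,float);return (uv-[du,0]+.5)/k-.5+[x0,y0]
E
python3 - <<'E'
from h import *
L=np.array([[100,120,30],[100,-120,30],[-100,120,30],[-100,-120,30]],float)
S=crop([(103,38),(370,122),(10,258),(283,357)],300,165,3)
T=crop([(547,350),(478,45),(770,298),(703,17)],196,158,3,399)
for i in range(4): x,e=tri(S[i],T[i]);print("corner",x.round(),e.round(1))
f=lambda p:np.r_[(proj("scene",L@Rp(p[3]).T+p[:3])-S).ravel(),(proj("top",L@Rp(p[3]).T+p[:3])-T).ravel()]
s=least_squares(f,[550,150,80,1.4],x_scale=[100,100,100,1],loss="soft_l1");print("panel",s.x,s.fun.round(1))
p=s.x;R=Rp(p[3])
np.save("panel.npy",p)
g=lambda y,x=20,z=30:R@[x,y,z]+p[:3]
print("sock",g(-20))
tabS=crop([(180,143),(178,176),(185,160)],300,165,3);tabT=crop([(636,181)],196,158,3,399)
for s0 in(0,.006*1000,12):
  q=[g(1+s0,35,58),g(1+s0,5,58),g(1+s0,20,58)]
  print("tab pred",s0,((proj("scene",q)-[300,165])*3).round(0).tolist(),((proj("top",q)-[196,158])*3+[399,0]).round().tolist())
SR=crop([(210,33),(310,75),(157,325),(38,283)],200,283,5);TR=crop([(423,147),(450,250),(743,170),(715,68)],378,225,5,400)
for a in [(SR[0],SR[1],SR[2],SR[3])]:
  for i in range(4):
    print("rack scene z40",onz("scene",SR[i],40).round(1),"top z40",onz("top",TR[i],40).round(1))
gs=crop([(113,168)],200,283,5)[0];gt=crop([(687,133)],378,225,5,400)[0]
print("plug top",tri(gs,gt),onz("scene",gs,90),onz("top",gt,90))
cs=crop([(127,241)],200,283,5)[0];ct=crop([(670,137)],378,225,5,400)[0]
print("collar",tri(cs,ct),onz("scene",cs,45),onz("top",ct,45))
E
```

```text
corner [440. 152. 154.] [-0.6  0.1 -0.4 -0.4]
corner [670. 206. 158.] [ 0. -0.  0.  0.]
corner [481. -17.  54.] [-0.1  0.  -0.  -0. ]
corner [713.  38.  57.] [-0.1  0.  -0.1 -0.1]
panel [572.44476549 109.55400122  79.1968498    1.8109015 ] [-1.4 -0.3  0.9  0.9 -0.5 -0.4  0.2  0.3  0.2  0.1 -0.4 -0.6  0.1  0.5
 -0.6 -0. ]
sock [591.31919694 116.56403654 115.17761191]
tab pred 0 [[197.0, 141.0], [183.0, 175.0], [190.0, 158.0]] [[602.0, 175.0], [637.0, 169.0], [620.0, 172.0]]
tab pred 6.0 [[190.0, 139.0], [176.0, 173.0], [183.0, 156.0]] [[604.0, 183.0], [639.0, 177.0], [621.0, 179.0]]
tab pred 12 [[183.0, 136.0], [169.0, 171.0], [176.0, 154.0]] [[606.0, 190.0], [640.0, 184.0], [623.0, 187.0]]
rack scene z40 [ 439.  -189.8] top z40 [ 489.  -173.5]
rack scene z40 [ 492.  -177.7] top z40 [ 438.  -186.6]
rack scene z40 [ 532.1 -315.8] top z40 [ 477.3 -334.5]
rack scene z40 [ 476.8 -333.9] top z40 [ 528.3 -321. ]
plug top (array([ 493.18519569, -293.10558101,   97.91596581]), array([0.16343577, 0.00105935, 0.13444035, 0.12642757])) [ 488.23068521 -290.32541382] [ 493.80524299 -294.63254617]
collar (array([ 493.91369482, -296.2607127 ,   44.90120911]), array([-0.14088092, -0.00062531, -0.11667532, -0.1101734 ])) [ 494.21019309 -296.10093526] [ 493.63549298 -296.52882801]
```

```bash
cat >> h.py <<'E'
from scipy.spatial.transform import Rotation as Ro
pp=np.load("panel.npy") if __import__("os").path.exists("panel.npy") else None
def panel(x,y,z): return Rp(pp[3])@[x,y,z+30]+pp[:3]   # z above the outer face
def to(W,ydir=None):
    s=arm.read_state();R=Ro.from_quat(s["ee_rot"]).as_matrix()
    d=R.T@(np.array(W)-s["position"]);roll=0
    if ydir is not None:
        v=R.T@ydir;roll=np.degrees(np.arctan2(-v[0],v[1]));roll=(roll+90)%180-90
    return d.round(1),round(float(roll),1)
E
python3 - <<'E'
from h import *
Y=Rp(pp[3])[:,1];print("Y",Y,"uphill",Rp(pp[3])[:,0],"n",Rp(pp[3])[:,2])
W=panel(20,-32,0)+[0,0,16/np.cos(np.pi/6)+70];print(W,to(W,Y),W-[0,0,70])
s=arm.read_state();print(Ro.from_quat(s["ee_rot"]).as_matrix().round(3))
print("pink",onz("scene",[278,320],70),onz("top",[398,217],70),onz("scene",[256,346],70),onz("top",[432,214],70))
E
```

```text
Y [-0.97131297 -0.23780479  0.        ] uphill [-0.20594499  0.84118171  0.5       ] n [ 0.11890239 -0.48565648  0.8660254 ]
[602.97495257 119.41769397 203.65282053] (array([532.5, 317.2,  27.4]), 57.5) [602.97495257 119.41769397 133.65282053]
[[ 0.947 -0.322 -0.001]
 [-0.322 -0.947 -0.002]
 [ 0.     0.002 -1.   ]]
pink [ 577.77491866 -212.64634688] [ 578.17255577 -209.15028485] [ 585.69015195 -289.89651334] [ 585.80635334 -293.34345723]
```

Request:
drive_tool([
  [1,532,317,0,57.5],
  [1,532,317,0,57.5],
  [1,532,317,0,57.5],
  [1,532,317,0,57.5],
  [1,532,317,0,57.5],
  [1,532,317,0,57.5],
  [1,532,317,0,57.5],
  [1,532,317,0,57.5],
  [1,532,317,0,57.5],
  [1,532,317,0,57.5],
  [1,532,317,0,57.5],
  [1,532,317,0,57.5],
])

```text
clock: 1.3
position: [591.1, 133.2, 230.9]
ee_rot: [0.787, -0.618, -0.0, 0.0]
contact_force: [0.9, 1.8, 1.0]
gripper_width: -0.5
grasp_force: 0.0
```

Run:
```python
from h import *
Y=Rp(pp[3])[:,1]
W=panel(20,-32,0)+[0,0,16/np.cos(np.pi/6)];print(to(W,Y),arm.read_state()["gripper_width"],arm.read_state()["joints"])
```

```text
(array([16.2, -8.3, 97.3]), -0.0) -0.48198888386583744 [ 4.88372477e-01  3.52917112e-01 -4.12803524e-02 -2.51442301e-04
 -1.17728200e+00 -2.48823504e-01]
```

Request:
drive_tool([
  [1,16,-8,0,0],
  [1,16,-8,0,0],
  [1,16,-8,40,0],
  [1,16,-8,70,0],
  [1,16,-8,90,0],
  [1,16,-8,90,0],
  [1,16,-8,90,0],
])

```text
clock: 2.0
position: [601.7, 122.3, 141.8]
ee_rot: [0.787, -0.617, 0.0, 0.0]
contact_force: [1.0, -0.0, 0.8]
gripper_width: -0.1
grasp_force: 0.0
```

Run:
```python
from h import *
s=arm.read_state();R=Rp(pp[3]);print("tcp in panel",R.T@(s["position"]-pp[:3])-[0,0,30],s["contact_force"])
im=arm.get_image("scene");it=arm.get_image("top")
c=lambda im,x,y:cv2.resize(im[y:y+100,x:x+100],None,fx=4,fy=4,interpolation=cv2.INTER_CUBIC)
cv2.imwrite("pics/b.png",np.hstack([c(im,310,170),c(it,210,160)]))
```

```text
tcp in panel [ 36.02598087 -31.44957145  21.53149713] [ 1.0499536  -0.02166094  0.75307629]
```

View pics/b.png

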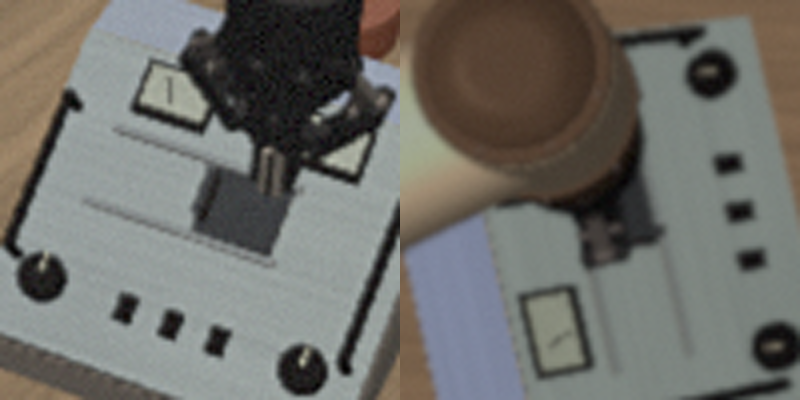

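The picture shows the closed fingertips at crop (272,180) in the scene, above the shutter's upper right part and clear of the tab at (203,195). The tool has to go downhill to the tab's centre line.

Run:
```python
from h import *
Y=Rp(pp[3])[:,1];print(to(panel(20,-30,15.5),Y),to(panel(20,30,15.5),Y),to(panel(20,34,15.5),Y))
```

```text
(array([10.7,  2.4, 14.5]), 0.0) (array([10.6, 62.4, 14.3]), 0.0) (array([10.6, 66.4, 14.3]), 0.0)
```

Request:
drive_tool([
  [1,11,0,0,0],
  [1,11,0,14,0],
  [1,11,0,14,0],
  [1,11,20,14,0],
  [1,11,30,14,0],
  [1,11,40,14,0],
  [1,11,48,14,0],
  [1,11,56,14,0],
  [1,11,56,14,0],
])

```text
clock: 3.0
position: [551.6, 97.8, 128.3]
ee_rot: [0.787, -0.617, 0.002, -0.002]
contact_force: [4.0, -0.2, -0.3]
gripper_width: -0.1
grasp_force: 1.7
```

Request:
drive_tool([
  [1,0,5,0,0],
  [1,0,8,0,0],
  [1,0,11,0,0],
  [1,0,11,0,0],
  [1,0,11,0,0],
])

```text
clock: 3.5
position: [540.4, 95.1, 128.0]
ee_rot: [0.787, -0.617, 0.001, -0.001]
contact_force: [4.7, -0.8, 0.0]
gripper_width: -0.1
grasp_force: 2.0
```

Run:
```python
from h import *
s=arm.read_state();R=Rp(pp[3]);print("tcp in panel",R.T@(s["position"]-pp[:3])-[0,0,30],s["contact_force"])
```

```text
tcp in panel [18.81861936 34.57847372 15.48678417] [ 4.69772904 -0.80385149  0.04314125]
```

Request:
drive_tool([
  [1,0,2,0,0],
  [1,0,4,0,0],
  [1,0,4,0,0],
])

```text
clock: 3.8
position: [540.1, 95.2, 128.3]
ee_rot: [0.787, -0.617, 0.003, -0.005]
contact_force: [13.7, -0.2, -6.8]
gripper_width: 0.2
grasp_force: 6.2
```

Run:
```python
from h import *
s=arm.read_state();R=Rp(pp[3]);print("tcp in panel",R.T@(s["position"]-pp[:3])-[0,0,30],s["contact_force"])
im=arm.get_image("scene");it=arm.get_image("top")
c=lambda im,x,y:cv2.resize(im[y:y+100,x:x+100],None,fx=4,fy=4,interpolation=cv2.INTER_CUBIC)
cv2.imwrite("pics/d.png",np.hstack([c(im,310,170),c(it,210,160)]))
```

```text
tcp in panel [19.13613456 34.85322123 15.63601262] [13.72497797 -0.19005184 -6.77869249]
```

View pics/d.png

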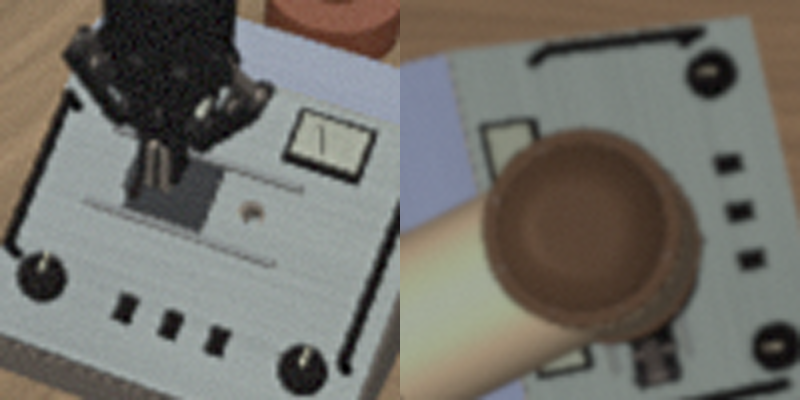

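The shutter is fully open against its stop, because the force jumped without travel. The socket hole is now visible at crop (252,212) in the scene view. I'll back off and move above the plug.

Request:
drive_tool([
  [1,0,-12,0,0],
  [1,0,-12,0,0],
  [1,0,-12,-50,0],
  [1,0,-12,-90,0],
  [-1,100,-12,-90,0],
  [-1,200,-12,-90,0],
  [-1,300,-12,-90,0],
  [-1,360,-12,-90,0],
  [-1,360,-12,-90,0],
  [-1,360,-12,-90,0],
  [-1,360,-12,-90,0],
])

```text
clock: 5.0
position: [628.9, -244.7, 216.6]
ee_rot: [0.787, -0.618, -0.002, 0.0]
contact_force: [1.3, 1.0, 0.1]
gripper_width: 85.6
grasp_force: 0.0
```

Run:
```python
from h import *
s=arm.read_state()
print(to([493.8,-294.7,54],Rp(pp[3])[:,1]))
im=arm.get_image("scene");it=arm.get_image("top")
S0=panel(20,-20,0);a=proj("scene",S0)[0];b=proj("top",S0)[0];print("pred",a,b)
c=lambda im,p:cv2.resize(im[int(p[1])-25:int(p[1])+25,int(p[0])-25:int(p[0])+25],None,fx=8,fy=8,interpolation=cv2.INTER_CUBIC)
print(int(a[0])-25,int(a[1])-25,int(b[0])-25,int(b[1])-25)
cv2.imwrite("pics/e.png",np.hstack([c(im,a),c(it,b)]))
```

```text
(array([ 16.9, 142.7, 163. ]), -0.0)
pred [372.92786241 223.65118004] [262.52086841 209.18064103]
347 198 237 184
```

View pics/e.png

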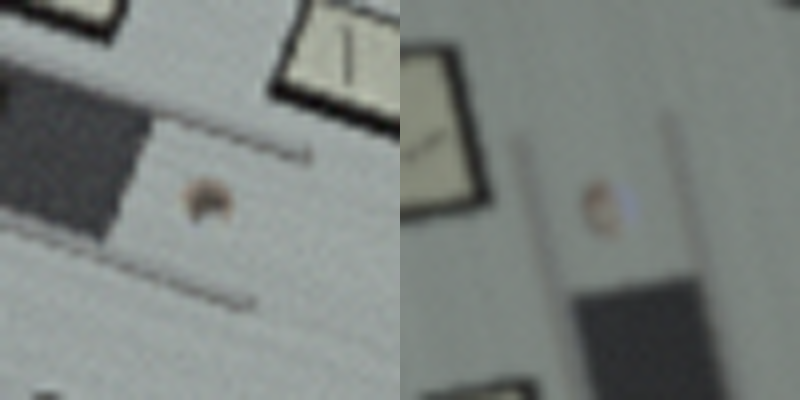

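The shutter stays open. The socket is seen at scene pixel (372.6,222.7) and top pixel (262.7,209.4), within 1 px of the prediction. Next I go down onto the plug.

Request:
drive_tool([
  [-1,17,50,0,0],
  [-1,17,100,0,0],
  [-1,17,142.5,0,0],
  [-1,17,142.5,0,0],
  [-1,17,142.5,40,0],
  [-1,17,142.5,80,0],
  [-1,17,142.5,95,0],
  [-1,17,142.5,95,0],
  [-1,17,142.5,95,0],
])

```text
clock: 6.0
position: [496.0, -293.3, 122.7]
ee_rot: [0.787, -0.617, -0.0, 0.0]
contact_force: [0.3, 0.6, -0.3]
gripper_width: 85.5
grasp_force: 0.0
```

Run:
```python
from h import *
print("socket tri",tri([372.6,222.7],[262.7,209.4]),panel(20,-20,0))
print(to([493.8,-294.7,54],Rp(pp[3])[:,1]))
im=arm.get_image("scene");it=arm.get_image("top")
c=lambda im,x,y:cv2.resize(im[y:y+80,x:x+80],None,fx=5,fy=5,interpolation=cv2.INTER_CUBIC)
cv2.imwrite("pics/f.png",np.hstack([c(im,190,275),c(it,390,210)]))
```

```text
socket tri (array([590.46273807, 115.87072956, 118.49599587]), array([-0.03379092,  0.00416535, -0.02150857, -0.02511581])) [591.31919694 116.56403654 115.17761191]
(array([ 0.8,  2.4, 68.7]), 0.0)
```

View pics/f.png

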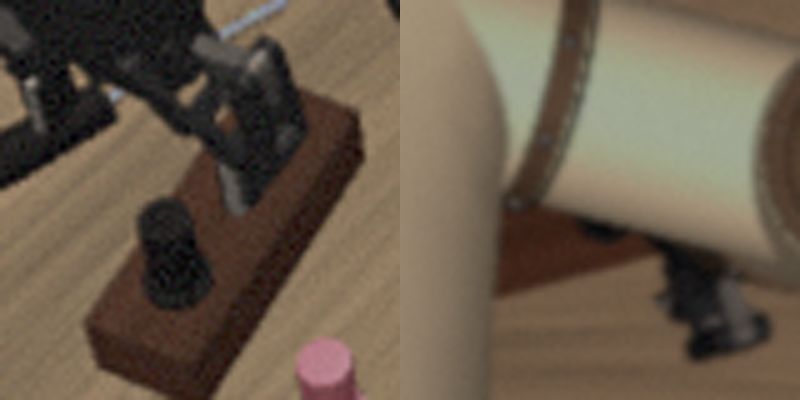

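Request:
drive_tool([
  [-1,1,2.5,30,0],
  [-1,1,2.5,60,0],
  [-1,1,2.5,68,0],
  [-1,1,2.5,68,0],
  [0.2,1,2.5,68,0],
  [1,1,2.5,68,0],
  [1,1,2.5,68,0],
  [1,1,2.5,68,0],
  [1,1,2.5,68,0],
  [1,1,2.5,68,0],
  [1,1,2.5,68,0],
])

```text
clock: 7.2
position: [494.1, -295.4, 55.2]
ee_rot: [0.787, -0.617, 0.001, -0.0]
contact_force: [-0.1, 1.3, 6.2]
gripper_width: 22.6
grasp_force: 58.6
```

Request:
drive_tool([
  [1,0,0,-10,0],
  [1,0,0,-19,0],
  [1,0,0,-19,0],
  [1,2,0,-19,0],
  [1,9,0,-18.5,0],
  [1,9,0,-18.5,0],
])

```text
clock: 7.8
position: [495.2, -302.8, 72.5]
ee_rot: [0.786, -0.618, -0.002, -0.001]
contact_force: [-0.6, 7.3, 3.6]
gripper_width: 22.5
grasp_force: 60.0
```

Request:
drive_tool([
  [1,4,0,0.7,0],
  [1,7,0,1.5,0],
  [1,11,0,2.7,0],
  [1,14,0,4,0],
  [1,17,0,5.5,0],
  [1,20,0,7,0],
  [1,20,0,7,0],
])

```text
clock: 8.5
position: [500.5, -322.5, 66.1]
ee_rot: [0.786, -0.618, -0.001, -0.0]
contact_force: [-0.2, 4.5, 5.6]
gripper_width: 22.8
grasp_force: 62.3
```

Request:
drive_tool([
  [1,4,0,-7,0],
  [1,8,0,-14,0],
  [1,8,0,-50,0],
  [1,8,0,-100,0],
  [1,8,0,-130,0],
  [1,8,0,-130,0],
  [1,8,0,-130,0],
])

```text
clock: 9.2
position: [502.3, -331.5, 196.3]
ee_rot: [0.786, -0.618, 0.001, -0.0]
contact_force: [-1.2, 0.1, -2.8]
gripper_width: 22.8
grasp_force: 61.7
```

Run:
```python
from h import *
s=arm.read_state();print(s["position"],s["contact_force"],s["gripper_width"])
g=s["position"]+[0,0,19];n=Rp(pp[3])[:,2]
im=arm.get_image("scene");it=arm.get_image("top")
a=proj("scene",g)[0];b=proj("top",g)[0]
for nm,o in(("scene",a),("top",b)):print(nm,int(o[0])-30,int(o[1])-30,"tip/top pred",((proj(nm,[g-57*n,g-33*n,g+17*n])-[int(o[0])-30,int(o[1])-30])*400/60).round())
c=lambda im,p:cv2.resize(im[int(p[1])-30:int(p[1])+30,int(p[0])-30:int(p[0])+30],(400,400),interpolation=cv2.INTER_CUBIC)
cv2.imwrite("pics/g.png",np.clip(np.hstack([c(im,a),c(it,b)])*1.6,0,255))
```

```text
[ 502.25315016 -331.47218372  196.25447191] [-1.17426662  0.07135245 -2.80507072] 22.798920148231762
scene 172 267 tip/top pred [[285. 230.]
 [252. 219.]
 [180. 195.]]
top 434 214 tip/top pred [[ 84. 234.]
 [134. 223.]
 [243. 198.]][ WARN:0@0.649] global loadsave.cpp:1063 imwrite_ Unsupported depth image for selected encoder is fallbacked to CV_8U.
```

View pics/g.png

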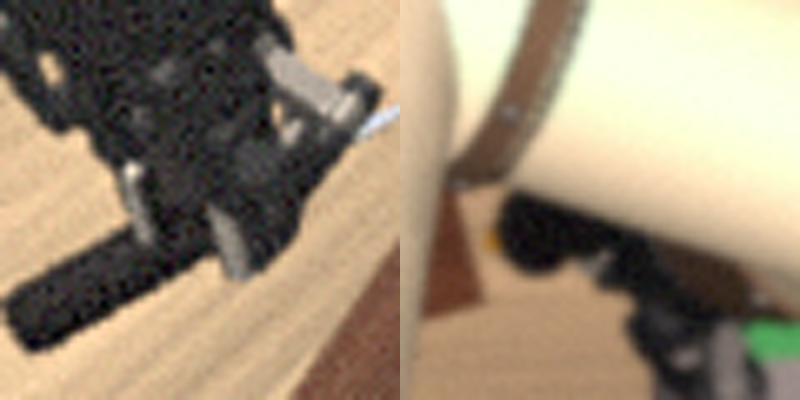

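The top view shows the collar centred near crop (530,226) and the brass tip at (493,240). Both fit the predicted 30° tilt, within about 2 mm. Next I go to the socket.

```bash
cat >> h.py <<'E'
S0=np.array([591,116.3,115.5])
def ins(d,dx=0,dy=0): # TCP with shoulder d above the socket along the normal
    R=Rp(pp[3]);return S0+R@[dx,dy,34.2+d]-[0,0,19]
E
python3 - <<'E'
from h import *
Y=Rp(pp[3])[:,1]
for d in(40,32,24,0):print(d,ins(d),to(ins(d),Y))
E
```

```text
40 [599.82255757  80.26428885 160.75908496] (array([-376.2, -193.1,   33.8]), -0.1)
32 [598.87133843  84.14954073 153.83088173] (array([-380.2, -193.1,   40.7]), -0.1)
24 [597.92011928  88.0347926  146.9026785 ] (array([-384.2, -193.1,   47.6]), -0.1)
0 [595.06646185  99.69054823 126.11806881] (array([-396.2, -193.1,   68.4]), -0.1)
```

Request:
drive_tool([
  [1,-40,-20,-15,0],
  [1,-84,-43,-15,0],
  [1,-128,-65,-15,0],
  [1,-172,-88,-15,0],
  [1,-216,-111,-15,0],
  [1,-260,-134,-15,0],
  [1,-304,-156,-15,0],
  [1,-340,-175,-15,0],
  [1,-365,-188,-15,0],
  [1,-376,-193,-10,0],
  [1,-376,-193,0,0],
  [1,-376,-193,0,0],
])

```text
clock: 10.5
position: [598.7, 78.7, 192.5]
ee_rot: [0.786, -0.618, -0.002, 0.003]
contact_force: [0.4, -1.3, -1.4]
gripper_width: 22.5
grasp_force: 61.7
```

Run:
```python
from h import *
Y=Rp(pp[3])[:,1]
for d in(40,32,24,0):print(d,to(ins(d),Y))
```

```text
40 (array([-1.3, -1.6, 31.8]), -0.1)
32 (array([-5.3, -1.7, 38.7]), -0.1)
24 (array([-9.3, -1.7, 45.6]), -0.1)
0 (array([-21.3,  -1.8,  66.4]), -0.1)
```

Request:
drive_tool([
  [1,-1.5,-1.5,32,0],
  [1,-1.5,-1.5,32,0],
  [1,-5.5,-1.5,39,0],
  [1,-5.5,-1.5,39,0],
  [1,-5.5,-1.5,39,0],
])

```text
clock: 11.0
position: [601.2, 85.4, 157.8]
ee_rot: [0.786, -0.618, 0.001, -0.001]
contact_force: [1.0, 0.1, 0.1]
gripper_width: 22.6
grasp_force: 61.7
```

Run:
```python
from h import *
Y=Rp(pp[3])[:,1]
for d in(32,24,18,0):print(d,to(ins(d),Y))
print(arm.read_state()["contact_force"])
g=arm.read_state()["position"]+[0,0,19]
im=arm.get_image("scene");it=arm.get_image("top")
a=proj("scene",S0)[0];b=proj("top",S0)[0]
c=lambda im,p:cv2.resize(im[int(p[1])-30:int(p[1])+30,int(p[0])-30:int(p[0])+30],(400,400),interpolation=cv2.INTER_CUBIC)
for nm,o in(("scene",a),("top",b)):
  n=Rp(pp[3])[:,2];print(nm,"tip,socket pred",((proj(nm,[g-58.2*n,S0])-[int(o[0])-30,int(o[1])-30])*400/60).round())
cv2.imwrite("pics/i.png",np.clip(np.hstack([c(im,a),c(it,b)])*1.3,0,255).astype(np.uint8))
```

```text
32 (array([0.6, 2.6, 4. ]), -0.0)
24 (array([-3.4,  2.6, 10.9]), -0.0)
18 (array([-6.4,  2.6, 16.1]), -0.0)
0 (array([-15.4,   2.7,  31.7]), -0.0)
[1.02730278 0.08812996 0.05224951]
scene tip,socket pred [[210. 191.]
 [205. 204.]]
top tip,socket pred [[209. 189.]
 [204. 202.]]
```

View pics/i.png

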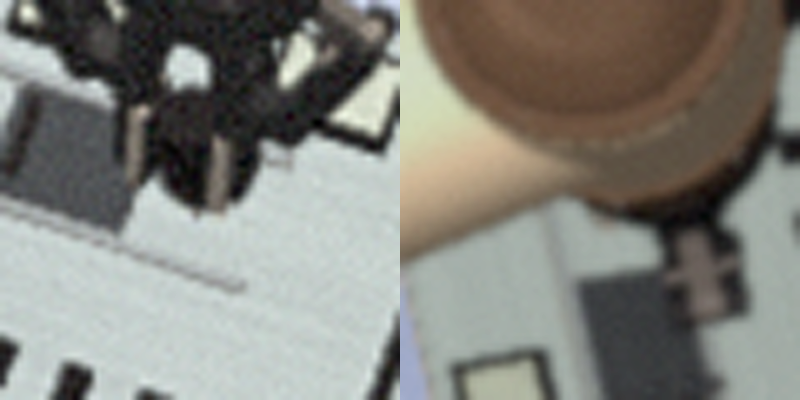

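The last picture shows the collar at scene crop (207,165), directly over the socket's brass at (203,210), as predicted. I'll insert along the normal in steps and watch the force.

Request:
drive_tool([
  [1,0.5,2.5,3,0],
  [1,-3.5,2.5,10,0],
  [1,-5.5,2.5,14,0],
  [1,-6.5,2.5,16,0],
  [1,-6.5,2.5,16,0],
  [1,-6.5,2.5,16,0],
])

```text
clock: 11.7
position: [596.9, 91.4, 140.8]
ee_rot: [0.787, -0.617, 0.0, 0.0]
contact_force: [0.7, -0.2, -0.6]
gripper_width: 22.7
grasp_force: 61.7
```

```bash
cat > st.py <<'E'
from h import *
Y=Rp(pp[3])[:,1];s=arm.read_state()
R=Rp(pp[3]);print("offset panel",(R.T@(s["position"]-ins(0))).round(1),"force panel",(R.T@s["contact_force"]).round(1),"torque",s["wrist_torque"].round(2))
print(to(ins(0),Y))
E
python3 st.py
```

```text
offset panel [-0.   0.2 16.9] force panel [-0.6 -0.6 -0.4] torque [ 0.   -0.04 -0.02]
(array([-8.5, -0.1, 14.7]), -0.0)
```

The pin tip is 7 mm below the panel face with no force, so it is in the hole.

Request:
drive_tool([
  [1,-2.5,0,4.5,0],
  [1,-5,0,8.5,0],
  [1,-7,0,12,0],
  [1,-7.5,0,13,0],
  [1,-7.5,0,13,0],
])

```text
clock: 12.2
position: [594.9, 98.6, 127.5]
ee_rot: [0.787, -0.618, -0.0, 0.0]
contact_force: [1.1, 0.4, -1.5]
gripper_width: 22.6
grasp_force: 61.7
```

```bash
python3 st.py
```

```text
offset panel [-0.2  0.4  1.7] force panel [-0.6 -1.1 -1.3] torque [ 0.02 -0.04  0.07]
(array([-1. , -0.4,  1.4]), -0.0)
```

Now I press until the collar contacts.

Request:
drive_tool([
  [1,-1,0,1.7,0],
  [1,-2,0,3.4,0],
  [1,-2,0,3.4,0],
])

```text
clock: 12.5
position: [595.3, 99.1, 126.9]
ee_rot: [0.787, -0.617, 0.001, 0.0]
contact_force: [-2.1, -4.5, 8.1]
gripper_width: 22.6
grasp_force: 62.8
```

```bash
python3 st.py
```

```text
offset panel [-0.2 -0.1  0.9] force panel [0.7 3.1 8.9] torque [-1.34  0.54  0.14]
(array([-0.6,  0.1,  0.7]), 0.0)
```

Request:
drive_tool([
  [1,-1,0,1.7,0],
  [1,-2,0,3.5,0],
  [1,-2,0,3.5,0],
  [1,-2,0,3.5,0],
])

```text
clock: 12.9
position: [595.4, 99.1, 126.6]
ee_rot: [0.787, -0.617, 0.003, 0.001]
contact_force: [-5.1, -12.6, 19.7]
gripper_width: 22.5
grasp_force: 64.1
```

```bash
python3 st.py
```

```text
offset panel [-0.3 -0.2  0.7] force panel [ 0.3  7.9 22.6] torque [-2.86  1.46  0.2 ]
(array([-0.6,  0.2,  0.5]), 0.1)
```

Request:
drive_tool([
  [1,2,0,-3.5,0],
  [0.2,2,0,-3.5,0],
  [-0.6,2,0,-3.5,0],
  [-0.6,2,0,-3.5,0],
  [-0.6,2,0,-3.5,0],
  [-0.6,15,0,-25,0],
  [-0.6,30,0,-51,0],
  [-0.6,50,0,-86,0],
  [-0.6,50,0,-86,0],
])

```text
clock: 13.8
position: [609.3, 52.9, 212.2]
ee_rot: [0.786, -0.618, 0.004, -0.004]
contact_force: [0.5, 0.3, 1.0]
gripper_width: 68.2
grasp_force: 0.0
```

Run:
```python
from h import *
# where must TCP (closed, tip) be to press the grip's top centre along -n: 50 above the panel
R=Rp(pp[3]);n=R[:,2]
print("above top",to(S0+n*58),to(S0+n*50))
it=arm.get_image("scene");cv2.imwrite("pics/j.png",it)
for k in(0,5,50):print(k,proj("scene",S0+k*n)[0].round(1))
a=it[195:235,350:400].astype(int).sum(2)//3
for r in a[::2,::2]:print(*("%3d"%v for v in r))
```

```text
above top (array([-36.9,   3.2,  46.4]), 0.0) (array([-40.9,   3.3,  53.3]), 0.0)
0 [372.8 223.6]
5 [372.5 223. ]
50 [370.  217.8]
 45  21 157 158 160 169 107 102 161 161 163 161  47  26  32  39  36  26  27 151  95  20  22  25  73
 41  19 167 167 160 167  51 152 161 158 157 162 112  27  34  40  39  22  31  71  86  23  28  16 122
 20  14  79 107 153 135  56 165 155 160 160 160 163  61  19  22  40  44  51  43  30  31  29  27 150
 23  20  58  27  25  30 144 160 158 159 162 161 159 165  87   8  21  35  51  42  36  24  24  54  86
 13  64 168 151 129  81 159 159 159 155 159 158 165 162 156  48  26  30  36  23  26  31  26 146 166
 17 122 157 161 159 163 159 159 160 162 157 156 157 153 163  86  23  23  19  33  38  31  64 166 165
 33  87 124 140 145 157 160 157 159 161 157 160 166 157 156  86  76  20  22 149  70  49 148 157 166
 62  67  66  65  84 120 142 145 157 162 160 158 159 162 165  76  69  30  31 141 162 174 167 161 166
 65  68  64  58  56  67  68  89 119 137 144 154 160 158 143  79  62  19  16  20  43  94 142 169 169
 69  64  64  63  60  66  62  57 139 150 108 123 140 147 130  84  55  
[... 330 characters left out ...]

 60  62  60  62  65  58  55  21  22  22  37  20  22  31 153 161 161 153 155 155 158 160 157 155 157
 62  62  64  57  65  58  85  22  31  33  30  12  17  13 129 159 158 158 160 156 156 153 156 156 157
129  81  66  63  60  79 146  52  28  26  39  23  22  15 154 160 161 159 153 153 161 159 158 156 154
120 122 135 111  87 117 161 153  69   6   6   3  10  51 164 157 154 157 160 158 159 156 154 156 158
163 158 154 118 136 139 148 154 157  80  31  27  51 145 159 158 160 157 158 158 160 158 163 158 158
159 156 156 162 160 152 121 135 144 146 147 149 156 158 157 157 160 161 158 161 157 162 160 158 158
162 163 155 155 156 155 160 160 140 124 136 140 145 154 156 156 151 153 158 162 156 159 159 160 154
```

Request:
drive_tool([
  [-0.6,50,0,-10,0],
  [-0.6,100,0,-10,0],
  [-0.6,150,0,-10,0],
  [-0.6,200,0,-10,0],
  [-0.6,250,0,-10,0],
  [-0.6,250,0,-10,0],
  [-0.6,250,0,-10,0],
])

```text
clock: 14.55
position: [664.7, -189.8, 214.4]
ee_rot: [0.786, -0.618, -0.002, 0.001]
contact_force: [0.4, 0.1, 0.2]
gripper_width: 68.4
grasp_force: 0.0
```

Run:
```python
from h import *
R=Rp(pp[3]);n=R[:,2]
t=np.linspace(0,2*np.pi,24)
for nm in("scene","top"):
    it=np.mean([arm.get_image(nm) for _ in range(4)],0)
    o=proj(nm,S0)[0].astype(int)
    m=(it.max(2)<55).astype(np.uint8)[o[1]-16:o[1]+12,o[0]-16:o[0]+16]
    print(nm,o-16)
    # predicted silhouette, seated square
    k=np.zeros_like(m)
    for r,z in((16,0),(16,5),(12,5),(12,50)):
        pass
    H=[np.array([S0+R@[r*np.cos(a),r*np.sin(a),z] for a in t for z in zz]) for r,zz in((16,(0,5)),(12,(5,50)))]
    for X in H:
        h=cv2.convexHull((proj(nm,X)-(o-16)).round().astype(np.int32));cv2.fillConvexPoly(k,h,1)
    for a,b in zip(m,k):print("".join(".#"[v] for v in a),"".join(".o"[v] for v in b))
```

```text
scene [356 207]
................................ ................................
.........................##..... ................................
.........................####... ................................
..........................###### ................................
.............................### ................................
................................ ................................
................................ ............ooooo...............
................................ ...........ooooooo..............
................................ ..........ooooooooo.............
................................ .........ooooooooooo............
................................ .........oooooooooooo...........
................................ .........ooooooooooooo..........
.......#.##########............. .........oooooooooooooo.........
.......#############............ .........ooooooooooooooo........
......###############........... ..........oooooooooooooo........
.......##############........... ..........oooooooooooooo........
.......###############......
[... 1925 characters left out ...]
####... ..........oooooooooooooooooo....
...............############..... ...........ooooooooooooooo......
...............##########....... ...........ooooooooooooo........
................########........ ...........ooooooooooooo........
.................######......... ............ooooooooooo.........
................................ .............ooooooooo..........
................................ ...............oooooo...........
................................ ................................
................................ ................................
................................ ................................
......................######.... ................................
```

The plug does not look seated square, so I'll fit its pose to the silhouettes.

```bash
cat > fit.py <<'E'
from h import *
from scipy.optimize import differential_evolution
R=Rp(pp[3]);t=np.linspace(0,2*np.pi,20);M={}
def rend(nm,p,o,W,k=4):
    d=R@Ro.from_euler("yx",[p[3],p[4]]).as_matrix()
    m=np.zeros((W*k,W*k),np.uint8)
    for r,zz in((16,(0,5)),(12,(5,50))):
        X=np.array([S0+R@p[:3]+d@[r*np.cos(a),r*np.sin(a),z] for a in t for z in zz])
        cv2.fillConvexPoly(m,cv2.convexHull(((proj(nm,X)-o+.5)*k).astype(np.int32)),1)
    return cv2.resize(m.astype(np.float32),(W,W),interpolation=cv2.INTER_AREA)
W=44
for nm in("scene","top"):
    it=np.mean([arm.get_image(nm) for _ in range(4)],0);np.save(f"im_{nm}.npy",it)
    o=proj(nm,S0)[0].astype(int)-W//2
    g=it.max(2)[o[1]:o[1]+W,o[0]:o[0]+W];b=(g<55).astype(np.uint8)
    n,l,st,ce=cv2.connectedComponentsWithStats(b)
    j=max((i for i in range(1,n) if np.hypot(*(ce[i]-W/2))<14),key=lambda i:st[i,4])
    z=(l==j).astype(np.float32);M[nm]=(o,z);print(nm,st[j])
    for r in z[8:36]:print("".join(".#"[int(v)] for v in r))
f=lambda p:sum(np.abs(rend(nm,p,o,W)-z).sum() for nm,(o,z) in M.items())
print("seated err",f(np.zeros(5)))
s=differential_evolution(f,[(-25,15),(-15,15),(-1,25),(-.9,.5),(-.5,.5)],seed=1,popsize=12,maxiter=60,tol=1e-3,polish=False)
print("shoulder xyz (panel)",s.x[:3].round(1),"lean about y,x deg",np.degrees(s.x[3:]).round(1),"err",s.fun)
d=Ro.from_euler("yx",s.x[3:]).as_matrix()[:,2];print("axis",d.round(2),"tip",(s.x[:3]-24*d).round(1),"top",(s.x[:3]+50*d).round(1))
E
timeout 300 python3 fit.py
```

```text
scene [ 12  18  16  11 131]
............................................
............................................
............................................
............................................
............................................
............................................
............................................
............................................
............................................
............................................
.............#.##########...................
.............#############..................
............###############.................
.............##############.................
.............###############................
..............##############................
..............##############................
...............############.................
.................##########.................
..................########..................
...................#####....................
............................................
............................................
.....................................
[... 945 characters left out ...]
..........############...........
.....................##########.............
......................########..............
.......................######...............
............................................
............................................
............................................
............................................
............................................
............................................
............................................
............................................
seated err 211.0
shoulder xyz (panel) [-3.1  3.7  1. ] lean about y,x deg [-10.4   3.3] err 88.125
axis [-0.18 -0.06  0.98] tip [  1.2   5.  -22.6] top [-12.1   0.9  50.1]
```

The plug leans about 10° downhill within the hole's slack. I'll push the grip's top uphill with the closed fingers until the collar seats, and first sharpen the fit.

```bash
python3 - <<'E'
s=open("fit.py").read()
i=s.index('    g=it.max(2)');j=s.index('f=lambda')
s=s[:i]+'''    g=it.mean(2)[o[1]:o[1]+W,o[0]:o[0]+W];z=np.clip((155-g)/125,0,1).astype(np.float32)
    w=np.zeros((W,W),np.uint8);cv2.circle(w,(W//2+(0 if nm=="scene" else 6),W//2-2),14,1,-1)
    sh=np.array([S0+R@[a,b,4] for a,b in((-24,21),(-24,80),(24,80),(24,21))]);cv2.fillConvexPoly(w,cv2.convexHull((proj(nm,sh)-o+.5).astype(np.int32)),0)
    w=w*((z>.5)|(z<.3)|True);M[nm]=(o,z,w)
'''+s[j:].replace("(rend(nm,p,o,W)-z)","(w*(rend(nm,p,o,W)-z))").replace("(o,z) in","(o,z,w) in")
open("fit.py","w").write(s)
E
timeout 400 python3 fit.py
python3 - <<'E'
from h import *
R=Rp(pp[3]);e=S0+R@[-12,0,50];dh=np.array([.2378,-.9713,0])
for c in(45,11):
    W=e+dh*c-[0,0,14];print(c,W.round(1),"panel",(R.T@(W-S0)).round(1),to(W,R[:,1]))
E
```

```text
seated err 241.90633
shoulder xyz (panel) [-2.8  2.4  4.2] lean about y,x deg [-10.5   1.3] err 122.02532958984375
axis [-0.18 -0.02  0.98] tip [  1.6   3.  -19.4] top [-11.9   1.3  53.4]
45 [610.1  38.2 138.8] panel [-58.    0.   60.4] (array([-233.8,   -0.3,   78.1]), -0.0)
11 [602.   71.2 138.8] panel [-28.5   0.   43.4] (array([-267.8,   -0.3,   78.1]), -0.0)
```

Request:
drive_tool([
  [1,-50,0,0,0],
  [1,-100,0,0,0],
  [1,-150,0,0,0],
  [1,-200,0,0,0],
  [1,-220,0,0,0],
  [1,-220,0,40,0],
  [1,-220,0,80,0],
  [1,-233,0,82,0],
  [1,-240,0,82,0],
  [1,-246,0,82,0],
  [1,-246,0,82,0],
])

```text
clock: 16.85
position: [608.2, 51.2, 137.3]
ee_rot: [0.787, -0.617, 0.001, -0.002]
contact_force: [0.6, 0.3, -0.1]
gripper_width: 0.1
grasp_force: 0.0
```

```bash
cat > pu.py <<'E'
from h import *
R=Rp(pp[3]);e=S0+R@[-12,0,50];dh=np.array([.2378,-.9713,0]);s=arm.read_state()
print("c",(s["position"]-e)@dh,"z",s["position"][2],"y off",(s["position"]-e)@R[:,1],"F downhill",s["contact_force"]@dh,"F",s["contact_force"].round(1))
E
python3 pu.py
```

```text
c 31.962137343744917 z 137.26362709349476 y off -1.2076721680301834 F downhill -0.19327317415440254 F [ 0.6  0.3 -0.1]
```

Request:
drive_tool([
  [1,-4,0,2,0],
  [1,-8,0,2,0],
  [1,-11,0,2,0],
  [1,-13,0,2,0],
  [1,-15,0,2,0],
  [1,-15,0,2,0],
])

```text
clock: 17.45
position: [603.4, 64.7, 132.9]
ee_rot: [0.787, -0.618, 0.0, -0.0]
contact_force: [-0.5, 0.4, 0.6]
gripper_width: -0.3
grasp_force: 0.1
```

```bash
python3 pu.py
```

```text
c 17.640080806288736 z 132.94343764408404 y off 0.23921267192383228 F downhill -0.5267943998766714 F [-0.5  0.4  0.6]
```

Request:
drive_tool([
  [1,-2,0,0,0],
  [1,-4,0,0,0],
  [1,-6,0,0,0],
  [1,-7,0,0,0],
  [1,-7,0,0,0],
])

```text
clock: 17.95
position: [601.9, 71.0, 133.3]
ee_rot: [0.787, -0.618, 0.0, 0.0]
contact_force: [0.9, -2.8, 1.2]
gripper_width: -0.3
grasp_force: 1.5
```

```bash
python3 pu.py
```

```text
c 11.215112684742673 z 133.25278131967644 y off 0.17719630671605707 F downhill 2.956939550147637 F [ 0.9 -2.8  1.2]
```

Request:
drive_tool([
  [1,-1,0,0,0],
  [1,-2,0,0,0],
  [1,-2,0,0,0],
])

```text
clock: 18.25
position: [601.8, 72.0, 133.9]
ee_rot: [0.787, -0.618, 0.001, 0.0]
contact_force: [2.0, -5.9, 3.5]
gripper_width: 0.4
grasp_force: 3.4
```

```bash
python3 pu.py
```

```text
c 10.196987782906955 z 133.855950992137 y off 0.00878994466169374 F downhill 6.1910260195728455 F [ 2.  -5.9  3.5]
```

Request:
drive_tool([
  [1,-1,0,0,0],
  [1,-2,0,0,0],
  [1,-3,0,0,0],
  [1,-4,0,0,0],
  [1,-4,0,0,0],
])

```text
clock: 18.75
position: [601.9, 73.9, 135.5]
ee_rot: [0.787, -0.618, 0.003, 0.001]
contact_force: [1.7, -12.0, 7.6]
gripper_width: 0.4
grasp_force: 6.7
```

```bash
python3 pu.py
```

```text
c 8.326100945052367 z 135.4594603178596 y off -0.4756948585645123 F downhill 12.017864127190766 F [  1.7 -12.    7.6]
```

Request:
drive_tool([
  [1,3,0,0,0],
  [1,10,0,0,0],
  [1,30,0,0,0],
  [1,40,0,-30,0],
  [1,80,0,-70,0],
  [1,130,0,-80,0],
  [1,180,0,-80,0],
  [1,230,0,-80,0],
  [1,270,0,-80,0],
  [1,270,0,-80,0],
  [1,270,0,-80,0],
])

```text
clock: 19.85
position: [664.0, -185.7, 211.4]
ee_rot: [0.786, -0.618, -0.001, -0.0]
contact_force: [0.3, -0.3, 0.5]
gripper_width: -0.1
grasp_force: 0.0
```

```bash
cat >> fit.py <<'E'
for nm,(o,z,w) in M.items():
    k=rend(nm,s.x,o,W)
    for a,b in zip(z[8:36],k[8:36]):print("".join("%x"%int(v*15) if v>.25 else "." for v in a),"".join("%x"%int(v*15) if v>.05 else "." for v in b))
E
timeout 400 python3 fit.py
```

```text
seated err 142.40167
shoulder xyz (panel) [-0.1  2.4  1.5] lean about y,x deg [-0.8  1.3] err 127.4209976196289
axis [-0.01 -0.02  1.  ] tip [  0.2   2.9 -22.5] top [-0.8  1.2 51.4]
aaabbaa9764...................7effd975...... ............................................
aaabababba9763.................9cefffda75... ............................................
aaaaaaabbbaba8774................49cefffda75 ............................................
aaaaaaaaaaabbbba554.................39cdfffd ............................................
bbaaaaaaaaaaabba...4774................39cdf .................06ab71.....................
abbaaaaaaaaaaba9..7acd8643................39 ................5efffff5....................
aaaabbbaaaaaba878adeffc7..554............... ...............5fffffffe2...................
aaaaaababaaaaa89defeffeb5....554............ ..............0effffffffb...................
aaaaaaaaababba7aeeeeeefe9.......5544........ ..............4ffffffffff70.................
baababbbaababa4afeefeeefd74................. ..............7fffffffffffc.................
abaaabaabaaab9.9ff
[... 3421 characters left out ...]
469bcdda854..44544....... ...................2dfffffff90..............
..............4543..356787543...34544....... ....................09efffd4................
..............4543....34443...4445554....... .......................233..................
..............4444......3444456777754....... ............................................
..............3454444444667789aaba8643...... ............................................
..............3455667789aabbccccdc9644...... ............................................
...............4568abbbccccddddddca754...... ............................................
...............4568bcccdddddddddddb8543..... ............................................
```

The plug now stands square and seated, with lean about 1° and collar offset within measurement error. The shutter is still open and the robot is clear, so I'm handing in.

```bash
python3 -c "
from bench import arm
print(arm.job_done())"
```

```text
the job is handed in; nothing more can be done
None
```

I handed the job in with the shutter fully open at its stop and the shorting plug released in the socket. The last camera fit put the plug about 1° off square, with its collar about 1.5 mm from flush. No verdict was returned.

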